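# Set a telescopic sink support leg to its length mark and close its cam lever

## Robot

A 6-joint arm with a two-finger parallel gripper is mounted at the origin on the work surface. World frame = base frame: x ahead of the robot, y to its left, z up, the work surface at z = 0. Lengths are in m, angles in rad, forces in N, time in s.
With the tool pointing down it reaches from about 0.25 to 0.725 m from the base axis. Payload 4 kg.
Tool frame: the origin (TCP) lies midway between the tips of the shut fingers; the grasp point (between the pads) lies bot.tcp_to_grasp behind it (bot.tcp_to_grasp is the distance from the TCP to the grasp point, in m); z points along the fingers, y is the line along which they close (so a half turn about z gives the same grasp; the last joint's range is limited). The gripper opens to 85 mm and grips with 20 to 120 N. Pads are 22 mm wide; open, the fingers measure 114 mm over their backs; the gripper's body (76 mm by 85 mm) begins 54 mm behind the grasp point. The pads swing forward as they close: fully open they stand 13 mm farther back than shut.
Start: joints at [1.231, 0.241, 0.005, 1.335, 0, 1.571], TCP at [0.167, 0.471, 0.231] pointing down, gripper open.
Joint ranges: [-2.72, 2.72], [-1.05, 1.87], [-1.09, 1.28], [-1.99, 2.15], [-1.42, 1.44], [-3.14, 3.14]. Speed limits (rad/s): [2.79, 2.79, 3.14, 3.14, 3.14, 3.14].

## Interface

Orientations are given as a unit quaternion [x, y, z, w].
In Python, from workcell import readout, camera, bot gives the robot as it stands. The module is installed in compiled form; this text tells all that it offers.
- The arm moves only by the tool jog_arm, never from a script. Its argument "motion" is a list of rows, each an object of numbers: "x", "y", "z": the shift along the tool's x, y, z in mm; "spin": the turn about the tool's z in degrees; "fingers": the closure, from -1 (fully open) to 1 (shut). A call has 1 to 8 rows; each row is the pose to reach, as a shift and turn from the pose commanded when the call began, along the tool's axes at that moment; what a row does not reach only later rows make up. A row lasts 1/8 s, in which the tool goes at most 62.5 mm and 10.7 degrees, less where a joint would pass 70% of its speed; a pose out of reach is approached as far as the arm can. A call with a gripper value outside its range is refused whole. The fingers move at their own pace and stop on an object; the grip force is fixed at half the most. Time passes only in rows, so rows that repeat a pose let the fingers close. It gives the time, the measured TCP pose, the force, the opening and the grip force at its end, in the units of the state.
- readout.get_obs(): the state, without advancing time (a new reading comes with each control period).
- camera(name): name is "side" or "top" or "wrist"; returns a dict with "pixels" (420x560x3 uint8, red, green, blue), "K" (3x3 intrinsics, pixels), "rvec" (rotation vector, rad) and "tvec" (3), from world to camera coordinates, as OpenCV has them. Camera axes: x right, y down, z forward; pixel columns grow to the right and rows downward; lengths in m; the calibration is good to about 2 mm. A picture is of the moment at which its call begins. There is no depth.
- bot.job_done(): hands the job in; it is judged then, once.
The state is a dict: "clock": time; "joint_pos": joint angles; "joint_vel": joint speeds; "tau": joint torques, N m; "eef_pos": TCP position; "tool_rot": TCP orientation; "ft_force": force on the tool from outside, world axes, zero at the start; "ft_torque": the same for the moment, N m; "grip_width": finger opening in m; "grasp_force": force on a finger pad.
Only numpy, scipy, OpenCV 4.12 (cv2) and the standard library are available. Lean on these libraries where they do the work, as an engineer would, in place of code of your own. Each camera call takes 0.05 s, during which the arm holds its last target. There are 200 camera calls.

## Task

Free the sliding support leg by turning the T-bar clamp knob anticlockwise (seen from above) until it stops, then draw the leg out, away from the clamp block and against its spring, until its wide cross plate lines up with the steel length-mark tab beside it. Hold it there and squeeze the leg's cam lever shut against the collar; keep the lever open until the leg is at the mark. Finish while still holding the leg at the mark with the lever closed, do not let go, and leave the brass coupling, the wrench and the tap where they lie.

Things in the scene. Friction and masses are not known exactly. Their poses are not given: they have to be found in the camera images.
- stand: Fixed plywood board 420 x 210 x 16 mm carrying the device. Origin on the worktop, z up, x = the way the leg pulls out, y to the left of that. Board: x -180 to 240, y -105 to 105 mm. A grey clamp block (x -160 to -94, 50 mm wide, top 76 mm above the worktop) holds a fixed 17 mm guide post along x at y = 0, 58 mm above the worktop, passing through the leg.
- knob_grip (a point): Centre of the black T-bar of the clamp knob, on its upright axis over the clamp block, 104 mm above the worktop. Bar 46 mm long, 12 mm wide, 28 mm high (90 to 118 mm above the worktop) on a 12 mm stem 14 mm high; grip across its 12 mm width. The point turns with the knob: the bar's length lies along the point's y axis.
- knob (a joint): Turn of the clamp knob, rad: near 0 = tight (bar along the stand's y; a pin in the block stops the leg after about 3 mm); grows anticlockwise seen from above to its stop at 1.3 = free (free above 1.05). Friction 0.08 N m; stays where left.
- leg_plate (a point): Middle of the thickness of the upright steel cross plate of the leg, on the leg's axis, 58 mm above the worktop; axes as the stand's. Plate 8 mm thick along x, 120 mm wide (y), 22 to 66 mm above the worktop. In front of it a 26 mm tube with a rubber foot, ending at x = +94 mm. Open fingers lowered beside the collar just behind the plate can push it forward, then close on collar and lever.
- leg (a joint): How far the leg is pulled out along the stand's +x, m: 0 = fully in (start), at most 0.09. A spring draws it back in: 2 N at 0, rising by 0.4 N per 10 mm; it slides back when let go, the closed lever alone does not keep it out.
- lever (a joint): Opening of the cam lever on the collar, rad: 0 = shut, flat along the collar; starts open at 0.38 to 0.45. Friction about 0.1 N m (about 2.5 N at the tip); stays where it is left.
- lever_tip (a point): On the cam lever, half-way up (58 mm above the worktop), 2 mm from its free end. Upright steel plate 40 mm long, 30 high, 5 thick, hinged about an upright axis 50 mm behind the plate's centre and 16 mm to the -y side of the leg's axis; shut, its free end is 10 mm behind the plate's centre. Fully open, its tip reaches about 36 mm to the -y side of the leg's axis.
- mark_top (a point): Centre of the top, 40 mm above the worktop, of the length-mark tab: fixed upright steel tab 8 mm thick along the stand's x, 30 mm along y, 24 mm high, standing on the board across the ticked scale, 82 mm to the -y side of the leg's axis; axes as the stand's. The leg is at length when the plate's centre has the same stand x as this point.
- coupling: Loose brass ring, 30 mm outside diameter, 22 mm high, standing on the board on the +y side of the leg; leave it. Origin at its underside.
- wrench: Loose wrench lying on the worktop right of the board; leave it.
- tap: Loose brass tap, about 60 mm long, lying on the worktop left of the board; leave it.
- collar (a point): Centre of the leg's black collar, 30 mm behind the plate's centre (towards the clamp block), 58 mm above the worktop, part of the leg; axes as the stand's. 52 mm long (x), 24 mm wide (y), 34 mm high. The cam lever is on its -y side. With the lever shut the two are 30.5 mm wide: y = -18.5 to +12 mm.

How it is judged:
By the outcome, as a careful person would: the job done as asked, in the order asked, and still so for the second after the job is handed in, while the arm keeps its last pose, push and grip.
It also fails if it takes over 48 s, if anything falls off the work surface, if the arm or the gripper's body presses on something with over 40 N, if the wrist force passes 120 N, or if a joint passes its speed limit or range.

## Working session

There is one attempt and no reset: what is moved stays moved. The work goes in short steps, Python scripts to look and compute and a tool call to move; the robot and the scene stay as the last step left them, time stands still between calls to the robot, and variables do not carry over. Pictures are saved under pics/ and viewed, at most 10 in all, crops included, and the job is handed in when it is done.

Besides the shell and the picture viewer there is one more tool, called after "Request:" as name(argument=value, ...), one argument or row to a line, values as JSON. jog_arm: Moves the arm, as the interface text tells. Its arguments: {"type":"object","properties":{"motion":{"type":"array"}},"required":["motion"]}

```bash
mkdir -p pics; cat > h.py <<'E'
import numpy as np, cv2
from workcell import readout, camera, bot
def shot(n,f=None):
    c=camera(n)
    if f: cv2.imwrite('pics/'+f,c['pixels'][:,:,::-1])
    return c
def ray(c,uv):
    R=cv2.Rodrigues(np.array(c['rvec']))[0]; t=np.array(c['tvec']).ravel()
    d=R.T@np.linalg.solve(c['K'],[uv[0],uv[1],1.]); return -R.T@t,d
def onz(c,uv,z):
    o,d=ray(c,uv); return o+d*(z-o[2])/d[2]
def proj(c,P):
    return cv2.projectPoints(np.float64(P).reshape(-1,3),np.array(c['rvec']),np.array(c['tvec']),c['K'],None)[0].reshape(-1,2)
E
python3 - <<'E'
from h import *
np.set_printoptions(precision=4,suppress=True)
import pickle
a={n:shot(n,n+'0.png') for n in('top','side')}
pickle.dump(a,open('a.pkl','wb'))
im=np.hstack([a['top']['pixels'],a['side']['pixels']])
print(readout.get_obs(),bot.tcp_to_grasp)
E
```

```text
{'clock': 0.1, 'joint_pos': array([1.231 , 0.2413, 0.0039, 1.3352, 0.    , 1.5708]), 'joint_vel': array([ 0.0004, -0.0021,  0.0026,  0.0001, -0.0002, -0.0017]), 'tau': array([ -0.0004, -37.3137,  25.301 ,   0.0109,  -0.    ,   0.    ]), 'eef_pos': array([0.1665, 0.4709, 0.2305]), 'tool_rot': array([ 0.1691,  0.9856, -0.0009, -0.0002]), 'ft_force': array([-0.3006, -0.6467, -0.3411]), 'ft_torque': array([ 0.0231,  0.0318, -0.0092]), 'grasp_force': 0.0, 'grip_width': 0.08513850364985365} 0.0187
```

View pics/top0.png

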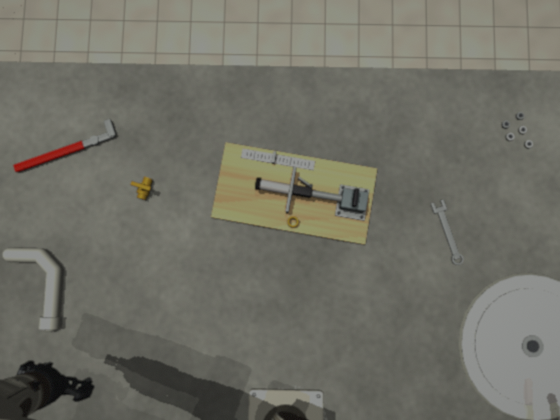

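View pics/side0.png

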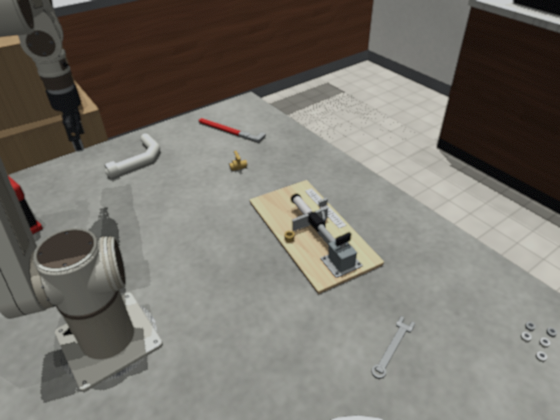

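Top view: the board's corners are near (226,143), (377,167), (366,243) and (211,217). The knob is at about (355,198), the plate at (292,190), the lever at (305,183) and the tab near (275,158). The leg pulls out to the image left, roughly world +y. Next I fit the stand pose from the board.

```bash
cat >> h.py <<'E'
def board(c):
    h=cv2.cvtColor(c['pixels'],cv2.COLOR_RGB2HSV)
    m=cv2.inRange(h,(12,45,90),(35,160,255))
    m=cv2.morphologyEx(m,cv2.MORPH_CLOSE,np.ones((9,9)))
    k=max(cv2.findContours(m,0,2)[0],key=cv2.contourArea)
    p=cv2.convexHull(k)[:,0].astype(float)
    w=np.array([onz(c,q,.016)[:2] for q in p])
    return cv2.minAreaRect(np.float32(w*1000)),p
E
python3 - <<'E'
from h import *
import pickle
a=pickle.load(open('a.pkl','rb'))
np.set_printoptions(precision=1,suppress=True)
for n in a:
    r,p=board(a[n]); print(n,r); print(cv2.boxPoints(r))
t=a['top']
for uv,z in (((355,198),.118),((292,190),.066),((258,184),.07),((293,222),.038),((275,158),.04)): print(uv,onz(t,uv,z)*1000)
cv2.imwrite('pics/crop.png',cv2.resize(t['pixels'][135:250,205:385,::-1],None,fx=4.4,fy=4.4,interpolation=2))
E
```

```text
top ((613.8274536132812, -13.07843017578125), (422.6221923828125, 212.42689514160156), 81.09110260009766)
[[ 476.2 -205.4]
 [ 686.  -238.3]
 [ 751.5  179.2]
 [ 541.6  212.1]]
side ((607.4813842773438, -16.737457275390625), (428.2971496582031, 212.5446319580078), 81.41691589355469)
[[ 470.4 -212.6]
 [ 680.6 -244.3]
 [ 744.5  179.2]
 [ 534.4  210.9]]
(355, 198) [ 586.  -164.5  118. ]
(292, 190) [611.9  -7.4  66. ]
(258, 184) [625.3  81.2  70. ]
(293, 222) [531.2 -11.7  38. ]
(275, 158) [701.9  39.5  40. ]
```

View pics/crop.png

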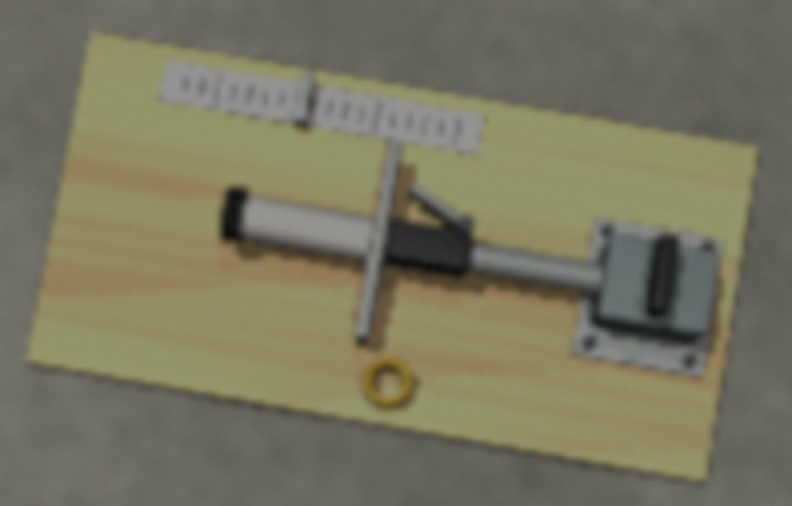

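Request:
jog_arm(
  motion=[
    {"x": -40, "y": -30, "fingers": -1},
    {"x": -88, "y": -66, "fingers": -1},
    {"x": -136, "y": -103, "fingers": -1},
    {"x": -184, "y": -139, "fingers": -1},
    {"x": -232, "y": -175, "fingers": -1},
    {"x": -280, "y": -211, "fingers": -1},
    {"x": -328, "y": -248, "fingers": -1},
    {"x": -376, "y": -284, "fingers": -1},
  ],
)

```text
validation failed for argument at $.mo...
```

Request:
jog_arm(
  motion=[
    {"x": -48, "y": -36, "spin": -3, "fingers": -1},
    {"x": -96, "y": -72, "spin": -6, "fingers": -1},
    {"x": -144, "y": -108, "spin": -9, "fingers": -1},
    {"x": -190, "y": -143, "spin": -10.6, "fingers": -1},
    {"x": -220, "y": -168, "spin": -10.6, "fingers": -1},
    {"x": -233, "y": -176, "spin": -10.6, "fingers": -1},
    {"x": -233, "y": -176, "spin": -10.6, "fingers": -1},
    {"x": -233, "y": -176, "spin": -10.6, "fingers": -1},
  ],
)

```text
validation failed for argument at $.mo...
```

```bash
python3 - <<'E'
from h import *
import pickle
np.set_printoptions(precision=4,suppress=True)
c=shot('wrist','w1.png'); pickle.dump(c,open('w1.pkl','wb'))
o=readout.get_obs(); print(o['clock'],o['joint_pos'],o['eef_pos'],o['tool_rot'])
E
```

```text
0.15 [ 1.231   0.2413  0.004   1.3352 -0.      1.5708] [0.1665 0.471  0.2306] [ 0.1691  0.9856 -0.0008 -0.0001]
```

View pics/w1.png

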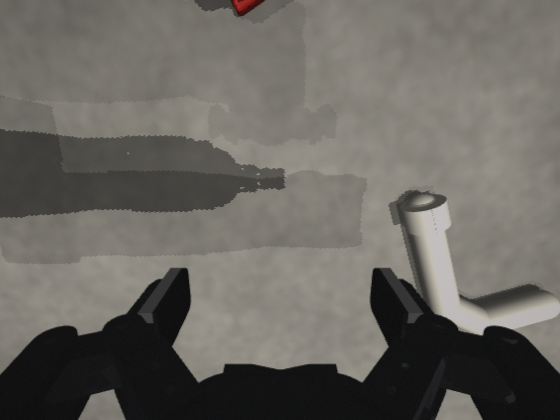

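The jog was refused, probably because some keys were missing, so the arm hasn't moved. The wrist view shows only worktop, the white pipe and the open fingers. I'll retry with every key in each row.

Request:
jog_arm(
  motion=[
    {"x": -40, "y": -30, "z": 0, "spin": 0, "fingers": -1},
    {"x": -88, "y": -66, "z": 0, "spin": 0, "fingers": -1},
    {"x": -136, "y": -103, "z": 0, "spin": 0, "fingers": -1},
    {"x": -184, "y": -139, "z": 0, "spin": 0, "fingers": -1},
    {"x": -232, "y": -175, "z": 0, "spin": 0, "fingers": -1},
    {"x": -280, "y": -211, "z": 0, "spin": 0, "fingers": -1},
    {"x": -328, "y": -248, "z": 0, "spin": 0, "fingers": -1},
    {"x": -376, "y": -284, "z": 0, "spin": 0, "fingers": -1},
  ],
)

```text
clock: 1.15
eef_pos: [0.4272, 0.0765, 0.2313]
tool_rot: [0.169, 0.986, 0.0, 0.0]
ft_force: [1.1, 0.8, -0.5]
grip_width: 0.0854
grasp_force: 0.0
```

Request:
jog_arm(
  motion=[
    {"x": -48, "y": -36, "z": 0, "spin": -3, "fingers": -1},
    {"x": -96, "y": -72, "z": 0, "spin": -6, "fingers": -1},
    {"x": -144, "y": -108, "z": 0, "spin": -9, "fingers": -1},
    {"x": -190, "y": -143, "z": 0, "spin": -10.6, "fingers": -1},
    {"x": -220, "y": -168, "z": 0, "spin": -10.6, "fingers": -1},
    {"x": -233, "y": -176, "z": 0, "spin": -10.6, "fingers": -1},
    {"x": -233, "y": -176, "z": 0, "spin": -10.6, "fingers": -1},
    {"x": -233, "y": -176, "z": 0, "spin": -10.6, "fingers": -1},
  ],
)

```text
clock: 2.15
eef_pos: [0.587, -0.1646, 0.231]
tool_rot: [0.077, 0.997, 0.0, -0.001]
ft_force: [-0.0, 0.5, -1.0]
grip_width: 0.0855
grasp_force: 0.0
```

```bash
python3 - <<'E'
from h import *
import pickle
np.set_printoptions(precision=4,suppress=True)
c=shot('wrist','w2.png'); pickle.dump(c,open('w2.pkl','wb'))
o=readout.get_obs(); print(o['clock'],o['joint_pos'],o['eef_pos'],o['tool_rot'])
E
```

```text
2.2 [-0.2731  0.4646  0.3276  1.4345  0.0002 -0.1192] [ 0.587  -0.1644  0.2313] [ 0.0769  0.997   0.0002 -0.0003]
```

View pics/w2.png

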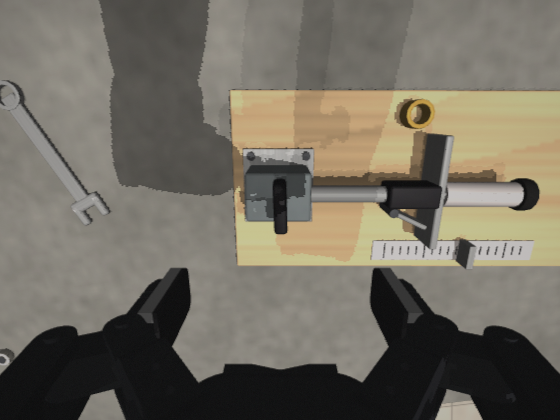

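Wrist view: the knob bar is near (280,206), the plate top runs (440,135)–(430,245), the tab is at (467,250), and the lever runs (393,212)–(425,228). The board's near edge and left edge are clear. I'll cast these onto their planes.

```bash
python3 - <<'E'
from h import *
import pickle
np.set_printoptions(precision=1,suppress=True)
c=pickle.load(open('w2.pkl','rb'))
r,p=board(c); print(r); print(cv2.boxPoints(r))
print('cam',ray(c,(280,210))[0]*1000)
im=c['pixels']; g=cv2.cvtColor(im,cv2.COLOR_RGB2GRAY)
m=(g<45).astype(np.uint8); n,l,s,ce=cv2.connectedComponentsWithStats(m)
for i in range(1,n):
    if s[i,4]>60 and s[i,1]<240: print(s[i],ce[i])
# board edge lines onto z=.016
e=lambda q,z:onz(c,q,z)*1000
print('edge',e((260,266),.016),e((540,266),.016), e((231,92),.016),e((237,264),.016))
th=np.radians(81.1); X=np.array([np.cos(th),np.sin(th)]);Y=np.array([-X[1],X[0]]);O=np.array([609,-43])
for nme,q,z in (('knob',(280,205),.118),('tabL',(457,238),.04),('tabR',(475,247),.04),('plate',(433,190),.066),('foot',(524,194),.062)):
    w=e(q,z); print(nme,w,(w[:2]-O)@X,(w[:2]-O)@Y)
cv2.imwrite('pics/w2c.png',cv2.resize(im[90:280,230:550,::-1],None,fx=2.5,fy=2.5,interpolation=2))
E
```

```text
((610.8106689453125, -16.64105224609375), (410.3776550292969, 207.72447204589844), 81.20797729492188)
[[ 476.8 -203.5]
 [ 682.1 -235.3]
 [ 744.8  170.3]
 [ 539.5  202. ]]
cam [ 512.5 -152.8  373.3]
[419 105  11  12  65] [424.7 110.2]
[400 110  10  17  68] [403.7 118.6]
[ 380  136   64   78 1235] [414.5 183.8]
[247 165  62   8 402] [278.  169.1]
[273 178  14  56 695] [279.7 205.1]
[510 179  29  31 479] [527.5 193.9]
edge [ 688.1 -205.9   16. ] [742.6 146.5  16. ] [ 479.2 -201.1   16. ] [ 680.8 -234.3   16. ]
knob [ 583.7 -163.9  118. ] -123.36332703343268 6.263573212695007
tabL [675.8  28.5  40. ] 80.98850707256035 -54.954941256451725
tabR [690.4  49.4  40. ] 103.86448772606288 -66.16943768919903
plate [606.4 -10.4  66. ] 31.802490272558998 7.66216933497784
foot [626.2  84.1  62. ] 128.27653550827773 2.6860824393876257
```

View pics/w2c.png

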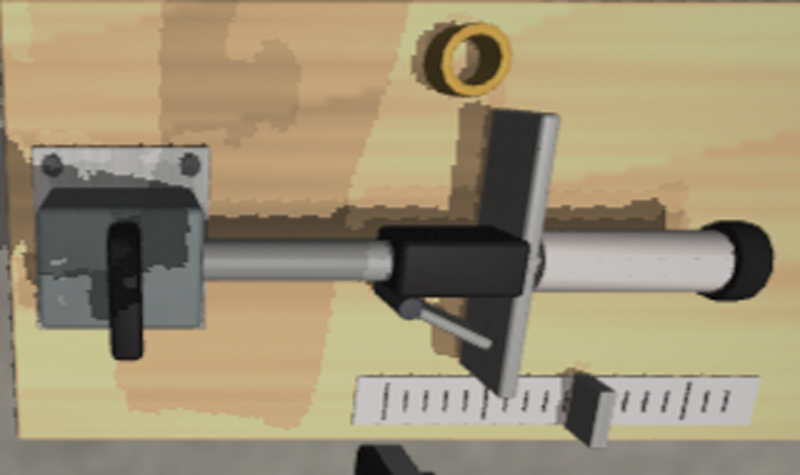

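Request:
jog_arm(
  motion=[
    {"x": -2, "y": -1, "z": 40, "spin": 0, "fingers": -1},
    {"x": -2, "y": -1, "z": 85, "spin": 0, "fingers": -1},
    {"x": -2, "y": -1, "z": 120, "spin": 0, "fingers": -1},
    {"x": -2, "y": -1, "z": 144, "spin": 0, "fingers": -1},
    {"x": -2, "y": -1, "z": 144, "spin": 0, "fingers": 0},
    {"x": -2, "y": -1, "z": 144, "spin": 0, "fingers": 0.4},
    {"x": -2, "y": -1, "z": 144, "spin": 0, "fingers": 0.6},
    {"x": -2, "y": -1, "z": 144, "spin": 0, "fingers": 1},
  ],
)

```text
clock: 3.2
eef_pos: [0.5905, -0.166, 0.0888]
tool_rot: [0.077, 0.997, 0.001, 0.002]
ft_force: [4.8, 15.6, 8.3]
grip_width: 0.0121
grasp_force: 8.7
```

Request:
jog_arm(
  motion=[
    {"x": 0, "y": 0, "z": 0, "spin": 0, "fingers": 1},
    {"x": 0, "y": 0, "z": 0, "spin": 0, "fingers": 1},
    {"x": 0, "y": 0, "z": 0, "spin": 0, "fingers": 1},
  ],
)

```text
clock: 3.58
eef_pos: [0.5905, -0.1654, 0.0889]
tool_rot: [0.077, 0.997, 0.001, 0.002]
ft_force: [0.8, 5.3, 6.4]
grip_width: 0.0111
grasp_force: 60.6
```

Request:
jog_arm(
  motion=[
    {"x": 0, "y": 0.5, "z": 0, "spin": -6, "fingers": 1},
    {"x": 0, "y": 0.5, "z": 0, "spin": -14, "fingers": 1},
    {"x": 0, "y": 0.5, "z": 0, "spin": -22, "fingers": 1},
    {"x": 0, "y": 0.5, "z": 0, "spin": -30, "fingers": 1},
    {"x": 0, "y": 0.5, "z": 0, "spin": -38, "fingers": 1},
    {"x": 0, "y": 0.5, "z": 0, "spin": -46, "fingers": 1},
    {"x": 0, "y": 0.5, "z": 0, "spin": -54, "fingers": 1},
    {"x": 0, "y": 0.5, "z": 0, "spin": -62, "fingers": 1},
  ],
)

```text
clock: 4.58
eef_pos: [0.5897, -0.1632, 0.0889]
tool_rot: [-0.45, 0.893, 0.002, 0.002]
ft_force: [-3.5, 9.2, 8.4]
grip_width: 0.0111
grasp_force: 61.0
```

Request:
jog_arm(
  motion=[
    {"x": 0, "y": 0, "z": 0, "spin": -5, "fingers": 1},
    {"x": 0, "y": 0, "z": 0, "spin": -9, "fingers": 1},
    {"x": 0, "y": 0, "z": 0, "spin": -12, "fingers": 1},
    {"x": 0, "y": 0, "z": 0, "spin": -14, "fingers": 1},
    {"x": 0, "y": 0, "z": 0, "spin": -14, "fingers": 1},
  ],
)

```text
clock: 5.2
eef_pos: [0.5893, -0.1629, 0.0889]
tool_rot: [-0.553, 0.833, 0.002, 0.002]
ft_force: [-2.5, 9.9, 10.1]
grip_width: 0.011
grasp_force: 61.7
```

```bash
python3 - <<'E'
from h import *
np.set_printoptions(precision=4,suppress=True)
o=readout.get_obs(); q=o['tool_rot'];print(o, 2*np.degrees(np.arctan2(q[1],q[0]))-90)
E
```

```text
{'clock': 5.2, 'joint_pos': array([-0.2726,  0.55  ,  0.0877,  1.1094,  0.0058, -1.4445]), 'joint_vel': array([-0.001 , -0.0008, -0.0001,  0.0006,  0.0001,  0.006 ]), 'tau': array([ -4.7899, -44.5648,  23.193 ,  -2.1969,  -2.6007,  -0.7404]), 'eef_pos': array([ 0.5893, -0.1629,  0.0889]), 'tool_rot': array([-0.553 ,  0.8332,  0.0022,  0.0019]), 'ft_force': array([-2.4695,  9.8518, 10.0821]), 'ft_torque': array([ 2.0874,  0.5735, -0.6727]), 'grasp_force': 61.657990917301504, 'grip_width': 0.011022864648989385} 157.1474090858444
```

Request:
jog_arm(
  motion=[
    {"x": 0, "y": 0, "z": 0, "spin": 0, "fingers": 0},
    {"x": 0, "y": 0, "z": 0, "spin": 0, "fingers": -1},
    {"x": 0, "y": 0, "z": 0, "spin": 0, "fingers": -1},
    {"x": 0, "y": 0, "z": -50, "spin": 0, "fingers": -1},
    {"x": 0, "y": 0, "z": -100, "spin": 0, "fingers": -1},
    {"x": -40, "y": 9, "z": -120, "spin": -7, "fingers": -1},
    {"x": -85, "y": 19, "z": -120, "spin": -14, "fingers": -1},
    {"x": -132, "y": 29, "z": -120, "spin": -14, "fingers": -1},
  ],
)

```text
clock: 6.2
eef_pos: [0.6144, -0.0328, 0.2078]
tool_rot: [-0.65, 0.76, -0.001, 0.0]
ft_force: [-0.2, -0.1, 0.4]
grip_width: 0.0853
grasp_force: 0.0
```

Request:
jog_arm(
  motion=[
    {"x": 0, "y": 0, "z": 0, "spin": 0, "fingers": -1},
    {"x": 0, "y": 0, "z": 0, "spin": 0, "fingers": -1},
  ],
)

```text
clock: 6.45
eef_pos: [0.6139, -0.0335, 0.207]
tool_rot: [-0.65, 0.76, -0.0, -0.0]
ft_force: [0.2, -0.1, 0.2]
grip_width: 0.0854
grasp_force: 0.0
```

```bash
python3 - <<'E'
from h import *
import pickle
c=shot('wrist','w3.png'); pickle.dump(c,open('w3.pkl','wb'))
t=shot('top'); pickle.dump(t,open('t3.pkl','wb'))
np.set_printoptions(precision=4,suppress=True)
o=readout.get_obs(); q=o['tool_rot'];print(o['eef_pos'],o['joint_pos'],q, 2*np.degrees(np.arctan2(q[1],q[0]))-90)
E
```

```text
[ 0.6138 -0.0344  0.2071] [-0.0558  0.4827  0.2939  1.3823 -0.0004 -1.4702] [-0.6497  0.7602 -0.     -0.0003] 171.04035087286098
```

View pics/w3.png

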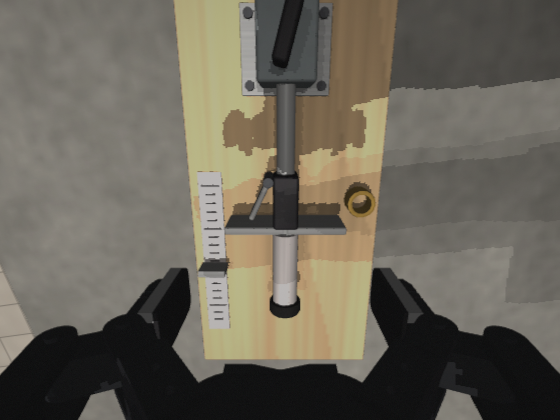

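Wrist view: the knob is turned, the plate's top strip is at v≈231 (u 222–346), the collar is at (286,200), the lever tip at (253,218) and the tab top at about (213,270). I'll read the strip profiles.

```bash
cat >> h.py <<'E'
th=np.radians(81.15); X=np.array([np.cos(th),np.sin(th)]);Y=np.array([-X[1],X[0]]);O=np.array([609,-43.])
def st(w): return np.array([(w[:2]*1000-O)@X,(w[:2]*1000-O)@Y])
E
python3 - <<'E'
from h import *
import pickle
np.set_printoptions(precision=1,suppress=True)
c=pickle.load(open('w3.pkl','rb'));g=cv2.cvtColor(c['pixels'],cv2.COLOR_RGB2GRAY).astype(int)
for u in (236,250,335): print(u,list(g[210:245,u]))
for u in (205,213,222): print(u,list(g[255:285,u]))
print(list(g[231,215:235]),list(g[231,335:352])); print(list(g[195,260:310]))
print('cam',st(ray(c,(0,0))[0]))
for k,q,z in (('plateL',(225,231),.066),('plateR',(345,231),.066),('tab',(213,272),.04),('collarL',(274,195),.075),('collarR',(298,195),.075),('edgeL',(185,250),.016),('knob',(289,30),.118),('foot',(285,300),.06)): print(k,st(onz(c,q,z)))
E
```

```text
236 [np.int64(91), np.int64(91), np.int64(83), np.int64(77), np.int64(68), np.int64(50), np.int64(45), np.int64(45), np.int64(46), np.int64(47), np.int64(46), np.int64(45), np.int64(46), np.int64(47), np.int64(46), np.int64(46), np.int64(46), np.int64(68), np.int64(104), np.int64(138), np.int64(139), np.int64(137), np.int64(131), np.int64(127), np.int64(135), np.int64(161), np.int64(164), np.int64(164), np.int64(163), np.int64(164), np.int64(164), np.int64(164), np.int64(164), np.int64(164), np.int64(163)]
250 [np.int64(82), np.int64(74), np.int64(64), np.int64(60), np.int64(74), np.int64(86), np.int64(106), np.int64(121), np.int64(125), np.int64(90), np.int64(51), np.int64(46), np.int64(46), np.int64(47), np.int64(46), np.int64(46), np.int64(46), np.int64(68), np.int64(105), np.int64(136), np.int64(141), np.int64(137), np.int64(133), np.int64(129), np.int64(138), np.int64(157), np.int64(159), np.int64(159), np.int64(159), np.int64(159), np.int64(159), np.int64(159), np.int64(159), np.int64(160), np.int64(159)]
335 [np.int64(67), np.int64(66), np.int64(67), np.int64(69), np.int64(63)
[... 2524 characters left out ...]
64(55), np.int64(30), np.int64(40), np.int64(44), np.int64(44), np.int64(44), np.int64(44), np.int64(43), np.int64(43), np.int64(44), np.int64(44), np.int64(44), np.int64(45), np.int64(45), np.int64(45), np.int64(45), np.int64(44), np.int64(45), np.int64(43), np.int64(42), np.int64(42), np.int64(43), np.int64(41), np.int64(35), np.int64(24), np.int64(57), np.int64(110), np.int64(128), np.int64(130), np.int64(133), np.int64(136), np.int64(137), np.int64(136), np.int64(135), np.int64(134), np.int64(134), np.int64(135)]
cam [-65.2  -3.5]
plateL [ 40.9 -56.9]
plateR [40.9 60. ]
tab [ 99.2 -77.6]
collarL [ 2.6 -8.8]
collarR [ 2.6 13. ]
edgeL [  83.4 -114.3]
knob [-120.1    2.5]
foot [121.8   2.1]
```

Request:
jog_arm(
  motion=[
    {"x": -5, "y": 1.5, "z": 0, "spin": 0, "fingers": -1},
    {"x": -5, "y": 1.5, "z": 50, "spin": 0, "fingers": -1},
    {"x": -5, "y": 1.5, "z": 95, "spin": 0, "fingers": -1},
    {"x": -5, "y": 1.5, "z": 130, "spin": 0, "fingers": -1},
    {"x": -5, "y": 1.5, "z": 155, "spin": 0, "fingers": -1},
    {"x": -5, "y": 1.5, "z": 168, "spin": 0, "fingers": -1},
    {"x": -5, "y": 1.5, "z": 168, "spin": 0, "fingers": -1},
  ],
)

```text
clock: 7.42
eef_pos: [0.6127, -0.0283, 0.0387]
tool_rot: [-0.65, 0.76, 0.001, -0.001]
ft_force: [-0.3, -0.9, -0.8]
grip_width: 0.0854
grasp_force: 0.0
```

```bash
python3 - <<'E'
from h import *
import pickle
c=shot('wrist','w4.png'); pickle.dump(c,open('w4.pkl','wb'))
np.set_printoptions(precision=4,suppress=True)
o=readout.get_obs(); print(o['eef_pos'],st(o['eef_pos']),o['ft_force'])
E
```

```text
[ 0.6136 -0.0283  0.0397] [15.2189 -2.2426] [-0.42  -0.468  0.772]
```

View pics/w4.png

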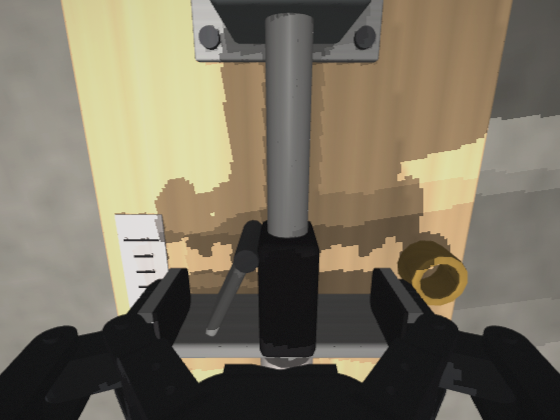

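Wrist view: the open fingers straddle collar and lever. The gap centre is at u≈280 and the collar centre at u≈288, which gives the wanted offset towards the lever. The plate (v≈345) lies just ahead of the fingers. Now I push most of the way.

Request:
jog_arm(
  motion=[
    {"x": -5, "y": 0, "z": 0, "spin": 0, "fingers": -1},
    {"x": -10, "y": 0, "z": 0, "spin": 0, "fingers": -1},
    {"x": -18, "y": 0, "z": 0, "spin": 0, "fingers": -1},
    {"x": -27, "y": 0, "z": 0, "spin": 0, "fingers": -1},
    {"x": -36, "y": 0, "z": 0, "spin": 0, "fingers": -1},
    {"x": -45, "y": 0, "z": 0, "spin": 0, "fingers": -1},
    {"x": -53, "y": 0, "z": 0, "spin": 0, "fingers": -1},
    {"x": -58, "y": 0, "z": 0, "spin": 0, "fingers": -1},
  ],
)

```text
clock: 8.48
eef_pos: [0.6226, 0.0297, 0.0394]
tool_rot: [-0.65, 0.76, -0.0, 0.0]
ft_force: [1.2, -5.5, 2.8]
grip_width: 0.0855
grasp_force: 2.3
```

```bash
python3 - <<'E'
from h import *
import pickle
a={n:shot(n) for n in('wrist','side','top')}
pickle.dump(a,open('a5.pkl','wb'))
np.set_printoptions(precision=4,suppress=True)
o=readout.get_obs(); print(o['eef_pos'],st(o['eef_pos']),o['ft_force'])
R=lambda i,r,f:cv2.resize(i[r[0]:r[1],r[2]:r[3]],None,fx=f,fy=f,interpolation=2)
w=a['wrist']['pixels'][120:400,80:480]
s=R(a['side']['pixels'],(180,280,250,383),3)
t=R(a['top']['pixels'],(135,250,210,380),2.35)
P=np.zeros((600,800,3),np.uint8)
P[:280,:400]=w; P[300:600,:399]=s; P[:270,400:400+min(400,t.shape[1])]=t[:270,:400]
P[300:600,400:]=R(a['side']['pixels'],(195,245,290,357),6)[:300,:400]
cv2.imwrite('pics/m5.png',P[:,:,::-1])
E
```

```text
[0.6222 0.0297 0.0392] [73.8447 -1.87  ] [-0.1489 -3.8872  1.4859]
```

View pics/m5.png

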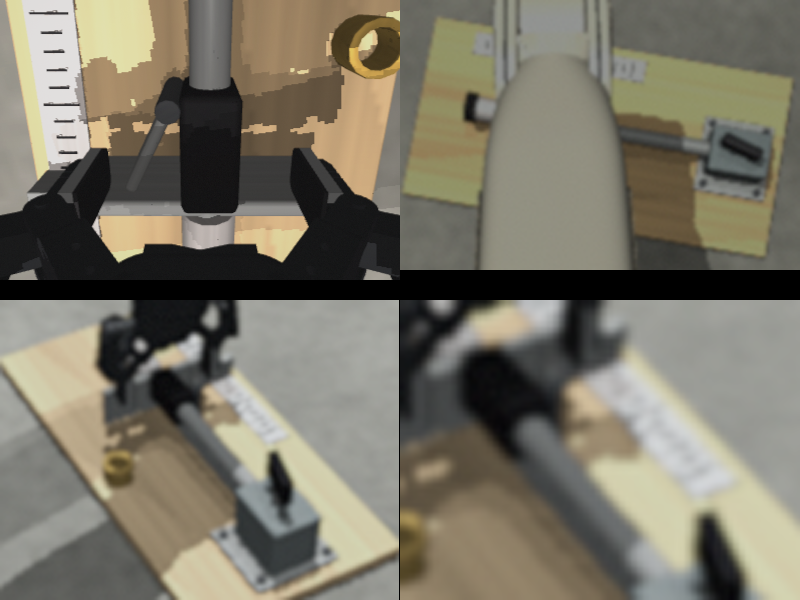

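Wrist panel: the fingers push the plate (reaction about 4 N), the lever is still open, and a sliver of tab shows left of the finger near full-frame (118,303). The top camera's view is blocked by the arm. I'll read profiles for plate and tab in this wrist frame.

```bash
python3 - <<'E'
from h import *
import pickle
np.set_printoptions(precision=1,suppress=True,linewidth=200)
c=pickle.load(open('a5.pkl','rb'))['wrist'];g=cv2.cvtColor(c['pixels'],cv2.COLOR_RGB2GRAY).astype(int)
for u in (215,235,335,350): print(u,np.array(g[310:350,u]))
for u in (106,110,114,118,122,126): print(u,np.array(g[280:325,u]))
print('cam',st(ray(c,(0,0))[0]),ray(c,(0,0))[0])
big=cv2.resize(c['pixels'][270:350,80:260,::-1],None,fx=4.4,fy=4.4,interpolation=cv2.INTER_NEAREST)
cv2.imwrite('pics/m6.png',big)
E
```

```text
215 [ 61  58  59  59  58  59  60  58  58  58  68  84 101 113 122 134 142 143 144 144 145 144 144 143 150 151 193 198 197 197 197 197 196 196 196 196 196 197 198 198]
235 [ 58  59  60  58  58  59  58  58  58  58  67  85 100 114 122 132 142 144 144 145 145 145 143 143 140 137 187 191 191 191 191 190 190 191 190 190 190 190 190 190]
335 [ 59  59  59  59  58  59  58  58  56  58  65  80  97 112 119 129 140 144 145 143 143 143 142 142 140 128 173 177 178 177 177 177 178 177 177 177 178 178 177 197]
350 [ 58  58  59  57  58  59  58  59  57  57  65  80  97 109 118 128 140 143 143 143 143 143 142 140 138 128 181 186 186 187 186 186 186 186 184 182 178 176 174 175]
106 [152 152 153 153 153 154 154 155 155 156 157 156 156 157 158 159 159 159 158 158 159 159 158 158 158 157 156 157 156 156 156 156 145 150 152 153 155 155 154 154 154 154 128  74  31]
110 [151 151 151 151 152 153 153 153 154 155 155 156 157 157 159 159 159 159 159 160 160 159 160 159 159 159 159 158 136  91  63  59  95 143 176 181 180 179 178 144  83  35  21  22  21]
114 [189 185 181 178 170 163 160 155 153 153 153 154 156 155 155 156 156 157 157 158 159 159 160 148 108  65  59  59  58  58  59  60  98 143 176 180 179 148  60  23  23  20  23  22  24]
118 [214 214 214 214 213 213 213 213 213 213 213 213 213 213 212 211 210 210 208 173 107  64  58  58  59  59  59  58  58  60  60  60  98 143 177 163  66  22  21  24  24  23  22  21  23]
122 [214 214 214 214 214 214 214 214 214 214 214 214 214 214 199 140  72  58  58  58  58  57  58  58  60  59  58  59  59  60  60  59  79 141 123  51  24  24  22  21  21  23  22  22  22]
126 [214 214 214 214 214 214 214 214 214 214 171 109  66  59  58  59  59  58  58  58  58  57  58  58  59  59  59  59  58  57  57  58  87  82  37  22  22  21  23  24  22  23  21  22  24]
cam [-1.5 -2.3] [ 0.6 -0.   0.2]
```

View pics/m6.png

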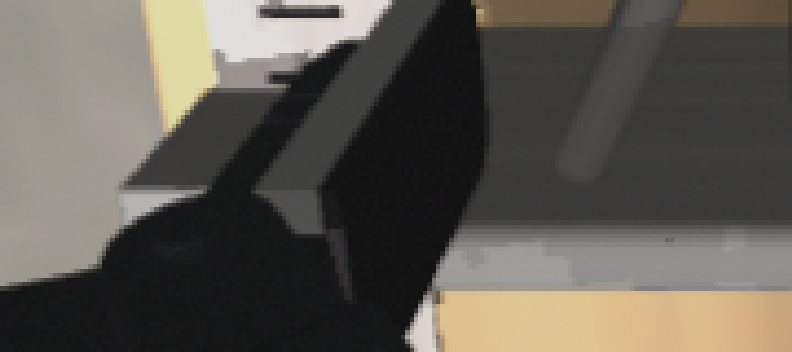

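Picture: the tab's near top edge is sharp at v≈311.5 (u≈115). The plate's near edge is at v≈319.5 and its far edge at v≈335.8.

```bash
python3 - <<'E'
from h import *
import pickle
np.set_printoptions(precision=2,suppress=True)
c=pickle.load(open('a5.pkl','rb'))['wrist']
for k,u,v,z in (('plate near',235,320,.065),('plate far',235,335.8,.066),('plate farR',340,335.8,.066),('plate nearR',340,320,.065),('tab near',112,312,.0395)): print(k,st(onz(c,(u,v),z)))
d=pickle.load(open('w3.pkl','rb'))
for k,u,v,z in (('plate near',235,227.5,.065),('plate far',235,234.6,.066),('tab near',213,271,.0395),('tab far',213,277.6,.04)): print(k,st(onz(d,(u,v),z)))
R=cv2.Rodrigues(np.array(c['rvec']))[0]; print('optical axis',R[2], 'camz',ray(c,(0,0))[0])
E
```

```text
plate near [ 84.15 -22.16]
plate far [ 91.66 -22.34]
plate farR [91.61 24.38]
plate nearR [84.1  24.14]
tab near [ 97.93 -91.86]
plate near [ 37.68 -47.15]
plate far [ 44.69 -47.31]
tab near [ 98.21 -77.65]
tab far [106.13 -78.04]
optical axis [ 0.05  0.29 -0.96] camz [ 0.61 -0.04  0.18]
```

Request:
jog_arm(
  motion=[
    {"x": -5, "y": 0, "z": 0, "spin": 0, "fingers": -1},
    {"x": -10, "y": 0, "z": 0, "spin": 0, "fingers": -1},
    {"x": -14, "y": 0, "z": 0, "spin": 0, "fingers": -1},
    {"x": -14, "y": 0, "z": 0, "spin": 0, "fingers": -1},
    {"x": -14, "y": 0, "z": 0, "spin": 0, "fingers": -1},
  ],
)

```text
clock: 9.25
eef_pos: [0.6242, 0.0429, 0.0391]
tool_rot: [-0.65, 0.76, 0.0, -0.0]
ft_force: [1.1, -4.5, 1.3]
grip_width: 0.0855
grasp_force: 2.0
```

```bash
python3 - <<'E'
from h import *
import pickle
np.set_printoptions(precision=2,suppress=True,linewidth=200)
c=shot('wrist'); pickle.dump(c,open('w7.pkl','wb'))
o=readout.get_obs(); print(o['eef_pos']*1000,st(o['eef_pos']),o['ft_force'],o['clock'])
g=cv2.cvtColor(c['pixels'],cv2.COLOR_RGB2GRAY).astype(int)
print(np.array(g[310:345,235]))
for u in range(100,136,4): print(u,np.array(g[255:310,u]))
print('plate near',st(onz(c,(235,320),.065)))
for v in (286,288,290,292,294,296,300):print(v,st(onz(c,(118,v),.0395)))
E
```

```text
[624.2   42.88  39.14] [87.19 -1.8 ] [ 0.72 -4.    0.81] 9.3
[ 59  59  60  59  58  59  60  59  59  59  61  77  94 109 119 128 138 143 146 145 145 146 145 144 144 133 160 190 193 192 192 192 192 192 192]
100 [157 156 157 155 154 153 153 153 154 154 154 154 155 156 156 156 157 157 159 158 159 160 161 161 160 161 160 160 160 160 158 158 158 158 158 158 158 157 158 158 158 158 158 156 157 156 156 155 155
 155 156 156 155 156 156]
104 [155 155 153 154 153 153 153 153 153 153 153 154 155 155 155 156 157 157 158 158 159 158 161 161 161 161 161 161 161 161 161 160 149 108  67  65 127 160 181 182 182 180 180 178 178 180 181 182 167
 158 158 157 158 159 158]
108 [186 181 172 165 162 161 153 152 152 152 153 153 153 154 153 154 154 155 157 156 158 158 159 159 159 161 161 162 162 131  73  59  59  59  61  66 127 161 181 182 183 180 180 178 177 179 182 186 171
 159 160 160 161 161 162]
112 [215 215 215 214 214 214 215 214 215 215 215 214 214 213 212 212 210 209 207 199 194 191 186 183 180 131  79  60  59  60  60  59  59  60  62  65 118 160 182 183 182 180 180 178 178 178 183 185 172
 161 160 160 16
[... 612 characters left out ...]
1 111 140 159 161 160 158 157 156 155 177 184 187 171
 210 214 214 213 214 213]
128 [224 224 224 223 223 224 223 224 224 163 151 151 152 151 151 131  73  60  59  59  59  59  58  60  58  56  57  58  58  59  58  57  58  58  60  61 111 141 160 162 161 159 158 156 156 177 184 187 172
 211 215 214 215 214 214]
132 [218 218 218 218 218 218 220 220 185 154 151 151 150 150 150 130  73  60  59  59  57  57  58  57  57  57  56  59  58  59  58  58  59  58  59  61 111 140 160 162 162 160 158 157 156 157 160 163 154
 218 176 102  41  23  23]
plate near [ 97.22 -21.67]
286 [ 95.34 -85.56]
288 [ 96.51 -85.74]
290 [ 97.69 -85.92]
292 [ 98.87 -86.1 ]
294 [100.05 -86.29]
296 [101.24 -86.47]
300 [103.63 -86.84]
```

Tab and plate are both fully visible now. The tab spans x 98.0–105.9 and the plate's near face is at about 97.3, so it needs 0.7 mm more. Then I squeeze.

Request:
jog_arm(
  motion=[
    {"x": -0.7, "y": 0, "z": 0, "spin": 0, "fingers": -1},
    {"x": -0.7, "y": 0, "z": 0, "spin": 0, "fingers": -1},
    {"x": -0.7, "y": 0, "z": 0, "spin": 0, "fingers": -0.5},
    {"x": -0.7, "y": 0, "z": 0, "spin": 0, "fingers": 0},
    {"x": -0.7, "y": 0, "z": 0, "spin": 0, "fingers": 0.3},
    {"x": -0.7, "y": 0, "z": 0, "spin": 0, "fingers": 0.6},
    {"x": -0.7, "y": 0, "z": 0, "spin": 0, "fingers": 1},
    {"x": -0.7, "y": 0, "z": 0, "spin": 0, "fingers": 1},
  ],
)

```text
clock: 10.3
eef_pos: [0.6236, 0.044, 0.041]
tool_rot: [-0.651, 0.759, 0.0, -0.0]
ft_force: [-5.0, -3.2, 11.7]
grip_width: 0.0283
grasp_force: 62.9
```

Request:
jog_arm(
  motion=[
    {"x": 0, "y": 0, "z": 0, "spin": 0, "fingers": 1},
    {"x": 0, "y": 0, "z": 0, "spin": 0, "fingers": 1},
    {"x": 0, "y": 0, "z": 0, "spin": 0, "fingers": 1},
  ],
)

```text
clock: 10.68
eef_pos: [0.6236, 0.044, 0.041]
tool_rot: [-0.651, 0.759, 0.0, -0.0]
ft_force: [-4.8, -4.0, 11.5]
grip_width: 0.0284
grasp_force: 62.9
```

```bash
python3 - <<'E'
from h import *
import pickle
np.set_printoptions(precision=2,suppress=True,linewidth=200)
c=shot('wrist','w8.png'); pickle.dump(c,open('w8.pkl','wb'))
o=readout.get_obs(); print(o['eef_pos']*1000,st(o['eef_pos']),o['ft_force'],o['clock'],o['grip_width'],o['grasp_force'])
g=cv2.cvtColor(c['pixels'],cv2.COLOR_RGB2GRAY).astype(int)
for u in (180,200,225,345,370):print(u,np.array(g[310:345,u]))
for u in (112,120,130): print(u,np.array(g[280:310,u]))
for v in (318,319,320,321,322):print(v,st(onz(c,(200,v),.065)))
for v in (286,288,289,290,291,292):print(v,st(onz(c,(118,v),.0395)))
E
```

```text
[623.63  44.    41.03] [88.22 -1.07] [-4.7  -3.89 11.79] 10.725 0.028579298137256532 62.90463452227414
180 [24 24 22 24 23 22 22 22 22 22 21 23 22 23 22 24 24 24 24 24 24 25 31 32 31 32 32 31 30 30 27 28 28 26 27]
200 [23 24 24 23 24 23 24 24 24 24 24 24 23 23 24 24 23 20 22 22 22 24 24 24 24 21 24 24 24 24 23 24 26 23 24]
225 [24 25 24 25 24 23 23 24 23 24 26 25 22 22 25 24 20 23 21 23 25 24 24 23 23 23 25 24 24 24 23 23 22 25 23]
345 [23 23 22 24 23 22 24 23 22 23 23 23 22 23 25 23 24 21 22 22 24 24 24 23 24 24 23 24 23 23 25 24 22 24 23]
370 [25 25 24 23 23 24 23 23 24 23 24 24 24 25 23 24 24 23 23 24 28 28 29 29 27 29 27 27 29 28 28 28 26 27 27]
112 [ 62  60  61  60  61  62  63 115 159 187 187 186 184 184 182 181 182 186 190 180 164 163 164 164 165 166 166 166 166 166]
120 [ 62  61  61  60  60  59  61 101 147 174 175 174 183 185 182 181 183 186 189 181 213 216 216 216 215 216 216 216 216 215]
130 [ 60  59  59  59  60  59  60 104 138 163 166 164 163 161 160 158 159 163 165 179 219 222 221 220 219 219 217 216 216 216]
318 [ 98.64 -36.82]
319 [ 99.16 -36.86]
320 [ 99.69 -36.9 ]
321 [100.21 -36.94]
322 [100.74 -36.98]
286 [ 97.6  -85.93]
288 [ 98.78 -86.11]
289 [ 99.38 -86.2 ]
290 [ 99.98 -86.29]
291 [100.57 -86.38]
292 [101.17 -86.48]
```

View pics/w8.png

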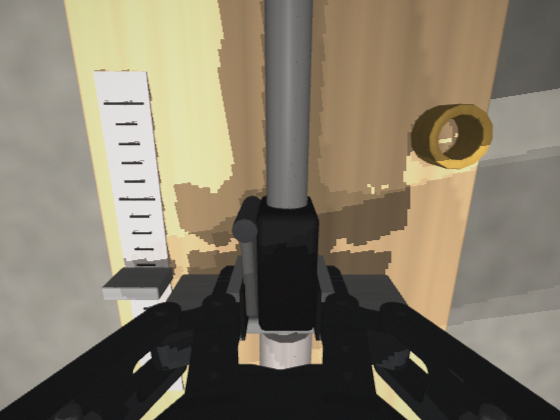

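Picture: the lever lies flat along the collar at u≈250 and is gripped. The ring is untouched and the tab is at (138,283). I'll check the plate's strip where it is visible.

```bash
python3 - <<'E'
from h import *
import pickle
np.set_printoptions(precision=2,suppress=True,linewidth=200)
c=pickle.load(open('w8.pkl','rb'))
g=cv2.cvtColor(c['pixels'],cv2.COLOR_RGB2GRAY).astype(int)
for u in (246,250,254,258,320,324,328,332):print(u,np.array(g[305:340,u]))
for v in (314,316,318,330,332,334):print(v,st(onz(c,(252,v),.065)),st(onz(c,(252,v),.066)))
E
```

```text
246 [ 62  62  62  59  58  58  57  56  57  40  35  21  19  20  21  18  18  21  18  20  20  19  40  42  64  88  92 107 125 149 151 159 171 171 186]
250 [ 76  76  76  75  76  76  75  76  75  76  71  63  60  73  91 108 119 128 138 147 148 148 149 149 149 147 147 138 156 178 180 181 181 180 181]
254 [ 72  73  73  73  72  73  72  73  73  71  65  59  59  73  90 108 118 128 139 147 148 148 149 148 148 147 148 139 153 173 176 175 176 176 176]
258 [ 28  27  27  34  36  36  34  36  35  37  36  35  36  52  64  76  83  89  97 115 145 148 149 148 149 147 147 149 154 173 175 176 175 175 175]
320 [26 27 27 26 25 26 24 25 26 26 24 24 25 25 23 25 25 26 24 23 24 21 23 22 24 22 24 22 31 40 49 53 60 61 67]
324 [24 22 22 24 25 23 22 24 24 22 23 23 22 24 24 26 24 23 23 22 24 24 22 23 24 24 24 23 23 23 23 23 23 24 25]
328 [26 24 23 23 23 23 25 23 23 24 22 23 24 24 22 23 25 24 25 24 21 23 21 23 24 25 25 23 23 23 22 24 23 24 24]
332 [25 24 24 24 24 23 26 25 24 23 22 21 25 23 22 25 24 25 23 25 23 23 24 24 23 23 22 22 23 23 24 23 25 25 22]
314 [ 96.54 -13.58] [ 95.83 -13.47]
316 [ 97.58 -13.6 ] [ 96.86 -13.5 ]
318 [ 98.62 -13.63] [ 97.89 -13.53]
330 [104.96 -13.79] [104.18 -13.69]
332 [106.04 -13.82] [105.25 -13.71]
334 [107.12 -13.84] [106.32 -13.74]
```

The plate spans x 98.4–105.8 and the tab 98.1–105.9, so they line up within about 0.3 mm. Grip is 63 N. Handing in.

```bash
python3 -c "
from workcell import bot
print(bot.job_done())"
```

```text
the job is handed in; nothing more can be done
None
```

The job is handed in: I turned the knob anticlockwise to its stop and drew the leg out until the plate matched the length mark, within about 0.3 mm by the wrist camera. I then squeezed the lever shut and am still holding it there; I did not touch the coupling, wrench or tap.

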